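# Tip the massage balls through the funnel into the storage tube

### The arm

A 6-joint arm with a two-finger parallel gripper is mounted at the origin on the work surface. World frame = base frame: x ahead of the robot, y to its left, z up, the work surface at z = 0. Lengths are in m, angles in rad, forces in N, time in s.
With the tool pointing down it reaches from about 0.425 to 0.95 m from the base axis. Payload 3.5 kg.
Tool frame: the origin (TCP) lies at the very end of the fingers, on their centre line; the grasp point (between the pads) lies ctrl.grip_point_offset behind it (ctrl.grip_point_offset is the distance from the TCP to the grasp point, in m); z points along the fingers, y is the direction in which the jaws open and shut (so a half turn about z gives the same grasp; the last joint's range is limited). The gripper opens to 85 mm and grips with 20 to 120 N. Pads are 22 mm wide; open, the fingers measure 114 mm over their backs; the gripper's body (76 mm by 85 mm) begins 54 mm behind the grasp point. The pads swing forward as they close: fully open they stand 13 mm farther back than shut.
Start: joints at [1.007, 0.286, 1.577, -0, 1.279, -0.15], TCP at [0.271, 0.618, 0.231] pointing down, gripper open.
Joint ranges: [-2.77, 2.77], [-0.9, 2.22], [0.21, 2.48], [-1.53, 4.67], [0.24, 2.81], [-2.84, 2.84]. Speed limits (rad/s): [2.79, 2.79, 3.14, 3.14, 3.14, 3.14].

### API

Orientations are given as a unit quaternion [x, y, z, w].
In Python, from plant import ctrl gives the robot as it stands.
- The arm moves only by the tool servo_tool, never from a script. Its argument "increments" is a list of rows, each a list of 5 numbers: the opening, from 0 (shut) to 1 (fully open), then the shift along the world's x, y, z in units of 40 mm (1.0 is 40 mm), then the turn about the world's z in units of 5 degrees (1.0 is 5 degrees). A call has exactly 10 rows; each row is the pose to reach, as a shift and turn from the pose measured when the call began; what a row does not reach only later rows make up. A row lasts 1/12 s, in which the tool goes at most 41.7 mm and 7.16 degrees, less where a joint would pass 70% of its speed; a pose out of reach is approached as far as the arm can. A call with a gripper value outside its range is refused whole. The fingers move at their own pace and stop on an object; "grip_force" is the grip in N (left out, the last holds). Time passes only in rows, so rows that repeat a pose let the fingers close, or fill a call up. It gives the time, the measured TCP pose, the force and the opening at its end, in the units of the state.
- ctrl.get_state(): the state, without advancing time (a new reading comes with each control period).
- ctrl.read_camera(name): name is "scene" or "top"; returns a dict with "frame" (384x512x3 uint8, red, green, blue), "K" (3x3 intrinsics, pixels), "extrinsics" (4x4, takes a point from camera to world coordinates). Camera axes: x right, y down, z forward; pixel columns grow to the right and rows downward; lengths in m; the calibration is good to about 2 mm. A picture is of the moment at which its call begins. There is no depth.
- ctrl.sign_off(): hands the job in, once; it reports no verdict.
Trained networks look in a picture, given as the dict that the camera call returned (one of the last four; its "shot" number tells which), for a name from the list of things; names that differ only in an ending like _2 or _b are one class to them, and where a whole thing is asked for, a point or a joint stands for the part that bears it (a point fixed in the world has none). Each returns a list of dicts, best first, with "conf" (0 to 1); they miss things now and then, are a little off and sometimes report something else, mostly with a low value. They report only what shows in the picture. A call takes as long as a camera call. They do not tell look-alikes from the thing itself.
- ctrl.masks_of(picture, query): "region" (384x512 bool, what is visible of it) and "extent" ([left, top, right, bottom] in pixels, round what is visible of it).
- ctrl.landmark_of(picture, query): "centre" ([row, column] in pixels: a listed point, or the origin of a listed thing).
The state is a dict: "time": time; "qpos": joint angles; "dq": joint speeds; "joint_efforts": joint torques, N m; "eef_pos": TCP position; "tcp_rot": TCP orientation; "contact_force": force on the tool from outside, world axes, zero at the start; "wrist_torque": the same for the moment, N m; "opening": opening from 0.0 (shut) to 1.0 (fully open).
Only numpy, scipy, OpenCV 4.12 (cv2) and the standard library are available. Lean on these libraries where they do the work, as an engineer would, in place of code of your own. Each camera call takes 0.05 s, during which the arm holds its last target. There are 200 camera calls.

### The job

Move the funnel tube on the cabinet top until its funnel is under the trough's spout, then press the tab on the trough down slowly so that all three massage balls roll out through the funnel into the tube. Let the trough spring back to rest and leave the tube standing. Do not touch the balls, let none fall on the cabinet top, and leave the other things where they are.

Things in the scene. Friction and masses are not known exactly. Their poses are not given: they have to be found in the camera images.
- stand: Fixed grey stand of the trough. Origin: on the cabinet top under the trough's pivot. x runs level along the trough, from the spout (-x end) to the closed back (+x end); z up. Two uprights 36 mm wide at x = 0, y = +-52 mm hold the pivot axle 275 mm up. Foot 8 mm thick, x = -60 to +100 mm, y = +-75 mm.
- trough (a joint): Tilt of the aluminium trough about its pivot: 0 at rest (floor sloping 0.07 rad down to the closed back, holding the balls there), growing to 0.40 rad at the stop as the spout end is pressed down; floor level at 0.07. A spring returns it to 0. Trough 72 mm wide inside, 250 mm long, 40 mm deep, open at the spout end.
- tab (a point): Centre of the upper face of the flat press tab (60 mm along the trough, 52 mm across, 6 mm thick) jutting sideways from the top edge of the trough's +y wall near the spout. At rest at stand x = -86, y = +64 mm, 331 mm up; it sinks with the trough, by about 35 mm at the stop. Pressing takes about 5 N at first and 10 N at the stop.
- lip (a point): Middle of the spout's edge, on the trough's floor, where the balls leave. At rest at stand x = -129, y = 0 mm, 294 mm up, sinking to about 243 mm at the stop. Tipped slowly, the balls fall 20 to 70 mm beyond it.
- sled: Loose funnel tube, about 0.8 kg. Origin: underside of its foot on the tube's axis, z up. Clear tube 98 mm outer, 90 mm inner diameter, inner floor 12 mm up; from 178 mm up it widens as a steel funnel to 204 mm diameter at the rim, 223 mm up. Dark steel foot: disc 150 mm diameter, 8 mm thick, with a tail 50 mm wide out to x = -205 mm carrying the grip.
- mouth (a point): Centre of the funnel's rim plane, on the tube's axis, 223 mm above the sled's underside. Rim outer radius 102 mm.
- grip (a point): Centre of the top of the upright rubber grip block on the tail of the sled's foot, 44 mm along the sled's x, 24 mm across (y), from 8 to 64 mm above the underside; at sled x = -183 mm, y = 0.
- ball1_center (a point): Centre of the first black massage ball, 60 mm in diameter, about 120 g; nearest the closed back of the trough.
- ball2_center (a point): Centre of the second, like ball; in the middle.
- ball3_center (a point): Centre of the third, like ball; nearest the spout.
- ball1: The first ball itself (its origin turns as it rolls: use its centre).
- ball2: The second ball itself.
- ball3: The third ball itself.
- handle: Bystander: chrome dumbbell handle, 240 mm long, lying on two 60 mm square collars; origin underneath its middle, x along it.
- canister: Bystander: closed steel canister, 90 mm in diameter, 130 mm high; origin at its underside's centre.
- collar: Bystander: black spring clip collar, ring 68 mm in diameter and 30 mm high with two levers towards +x; origin under the ring's centre.
- gripring: Bystander: lime silicone grip ring, 80 mm in diameter, 26 mm high, lying flat; origin under its centre.
Things that resemble listed ones, but are neither listed nor needed, are in the scene too. Leave any red look-alike of the ball1 alone.

How it is judged:
By the outcome, as a careful person would: the job done as asked, in the order asked, and still so for the second after the job is handed in, with the robot touching nothing.
It also fails if it takes over 54 s, if anything falls off the work surface, if the arm or the gripper's body presses on something with over 40 N, if the wrist force passes 120 N, or if a joint passes its speed limit or range.

## Working session

There is one attempt and no reset: what is moved stays moved. The work goes in short steps, Python scripts to look and compute and a tool call to move; the robot and the scene stay as the last step left them, time stands still between calls to the robot, and variables do not carry over. Pictures are saved under pics/ and viewed, about 8 in all and at most 12, crops included, and the job is handed in when it is done.

Besides the shell and the picture viewer there is one more tool, called after "Emit:" as a command line: name --pt "numbers of a row" for each row, then --argument value for the rest. servo_tool: Moves the arm, as the interface text tells. Its arguments: {"type":"object","properties":{"increments":{"type":"array"},"grip_force":{"type":"number"}},"required":["increments"]}

```bash
mkdir -p pics; cat > h.py <<'E'
import numpy as np, cv2
from plant import ctrl
def ray(p,rc):
    d=np.linalg.inv(p["K"])@np.array([rc[1],rc[0],1.0]); T=p["extrinsics"]
    return T[:3,3], T[:3,:3]@d
def onz(p,rc,z):
    o,d=ray(p,rc); return o+d*(z-o[2])/d[2]
def tri(obs):
    A=np.zeros((3,3));b=np.zeros(3)
    for p,rc in obs:
        o,d=ray(p,rc);d=d/np.linalg.norm(d);M=np.eye(3)-np.outer(d,d);A+=M;b+=M@o
    return np.linalg.solve(A,b)
def px(p,X):
    T=p["extrinsics"];c=T[:3,:3].T@(np.array(X)-T[:3,3]);u=p["K"]@c;return (u[:2]/u[2])[::-1]
def save(p,n,crop=None,s=1):
    f=p["frame"][:,:,::-1]
    if crop: f=f[crop[0]:crop[1],crop[2]:crop[3]]
    cv2.imwrite("pics/"+n,cv2.resize(f,None,fx=s,fy=s,interpolation=cv2.INTER_CUBIC))
E
python3 - <<'E'
from h import *
S=ctrl.read_camera("scene");T=ctrl.read_camera("top")
cv2.imwrite("pics/a.png",np.vstack([S["frame"],T["frame"]])[:,:,::-1][:,:])
f=np.hstack([S["frame"],T["frame"]])[:,:,::-1]
save(S,"s.png",None,1.5);save(T,"t.png",None,1.5)
np.set_printoptions(precision=3,suppress=True)
print(S["extrinsics"],T["extrinsics"],ctrl.grip_point_offset)
for q in ["stand","tab","lip","sled","mouth","grip","ball1_center","ball2_center","ball3_center","handle","canister","collar","gripring"]:
    r=[[(np.round(a["centre"]).tolist(),round(a["conf"],2)) for a in ctrl.landmark_of(p,q)[:4]] for p in (S,T)]
    print(q,r)
    if r[0] and r[1]:print("   ",tri([(S,r[0][0][0]),(T,r[1][0][0])]))
E
```

```text
[[-0.107  0.763 -0.637  1.251]
 [ 0.994  0.071 -0.082  0.118]
 [-0.018 -0.642 -0.766  0.99 ]
 [ 0.     0.     0.     1.   ]] [[ 0.013 -0.985  0.175  0.438]
 [-1.    -0.014 -0.003  0.033]
 [ 0.006 -0.175 -0.985  1.188]
 [ 0.     0.     0.     1.   ]] 0.0187
stand [[([226.0, 319.0], 0.56)], [([225.0, 182.0], 0.84)]]
    [0.541 0.241 0.007]
tab [[([144.0, 294.0], 0.61)], [([242.0, 372.0], 0.74), ([239.0, 200.0], 0.59)]]
    [ 0.522 -0.026  0.435]
lip [[([167.0, 284.0], 0.78)], [([208.0, 211.0], 0.79)]]
    [0.557 0.12  0.29 ]
sled [[([207.0, 208.0], 0.95), ([161.0, 317.0], 0.32)], [([246.0, 305.0], 0.91), ([238.0, 316.0], 0.69), ([224.0, 121.0], 0.34)]]
    [ 0.483 -0.14  -0.008]
mouth [[([161.0, 194.0], 0.57)], [([240.0, 319.0], 0.63), ([223.0, 123.0], 0.42)]]
    [ 0.491 -0.148  0.224]
grip [[([191.0, 145.0], 0.63)], [([243.0, 373.0], 0.75), ([160.0, 245.0], 0.49), ([173.0, 181.0], 0.37)]]
    [ 0.494 -0.336  0.067]
ball1_center [[([158.0, 363.0], 0.61), ([268.0, 354.0], 0.52)], [([222.0, 120.0], 0.88), ([210.0, 119.0], 0.46)]]
    [0.52  0.327 0.306]
ball2_center [[([160.0, 342.0], 0.74)], [([217.0, 144.0], 0.83), ([235.0, 198.0], 0.5)]]
    [0.532 0.272 0.306]
ball3_center [[([159.0, 319.0], 0.82)], [([214.0, 171.0], 0.78), ([161.0, 246.0], 0.68), ([245.0, 307.0], 0.57), ([166.0, 326.0], 0.45)]]
    [0.54  0.21  0.311]
handle [[([275.0, 253.0], 0.91)], [([161.0, 246.0], 0.93)]]
    [0.743 0.046 0.014]
canister [[([268.0, 177.0], 0.85)], [([165.0, 328.0], 0.81)]]
    [ 0.735 -0.202  0.   ]
collar [[([268.0, 353.0], 0.87)], [([180.0, 148.0], 0.82)]]
    [ 0.682  0.35  -0.002]
gripring [[([276.0, 317.0], 0.68), ([275.0, 251.0], 0.29)], [([172.0, 182.0], 0.72)]]
    [ 0.712  0.244 -0.015]
```

View pics/s.png

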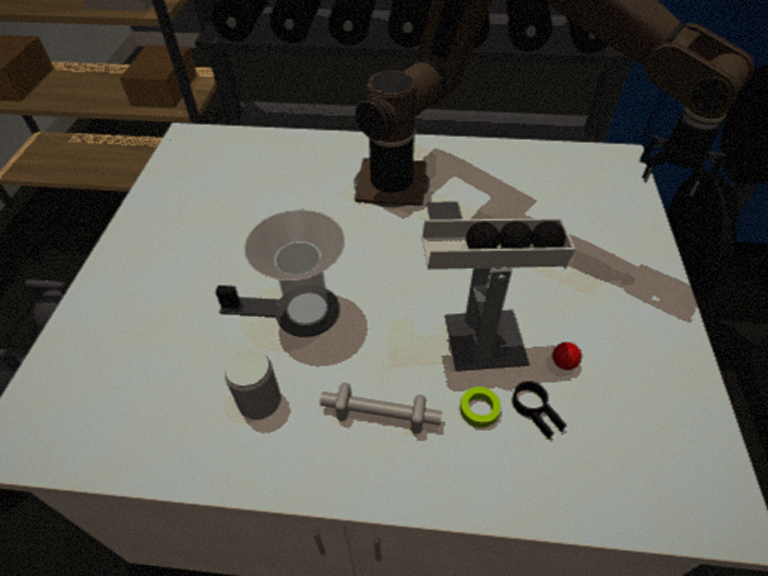

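View pics/t.png

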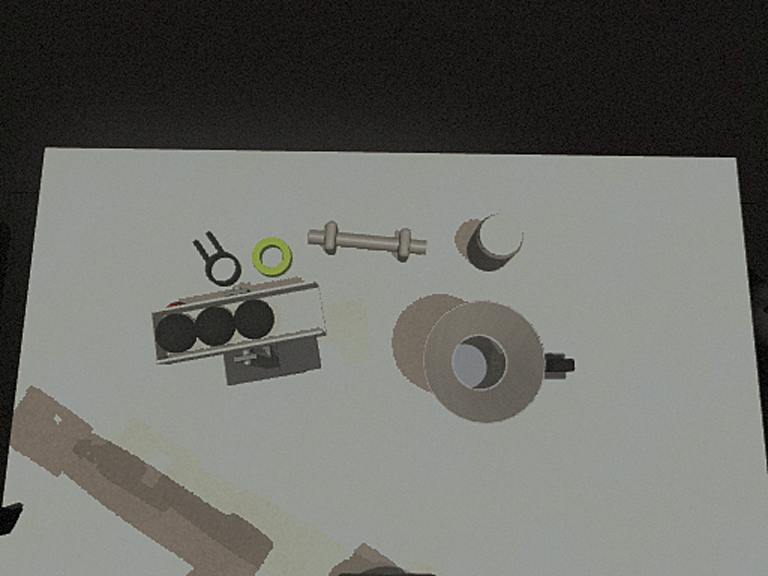

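Scene view (pixels at 1.5x): the funnel tube is at (300,275), with its black grip at (228,296). The trough with three black balls spans (425–572,245), spout to the left, and the press tab is the grey plate at (445,211) on the robot side. A red look-alike ball sits at (567,355). In the top view the grip is at (562,365) and the tab at about (300,355). The network's top "tab" hit at (242,372) is really the grip, while its second hit at (239,200) fits the tab.

```bash
python3 - <<'E'
from h import *
from scipy.spatial.transform import Rotation as R
np.set_printoptions(precision=3,suppress=True)
S=ctrl.read_camera("scene");T=ctrl.read_camera("top")
s=ctrl.get_state();print(s["eef_pos"],R.from_quat(s["tcp_rot"]).as_matrix(),s["contact_force"])
print("tab",tri([(S,(144,294)),(T,(239,200))]),onz(T,(239,200),.331))
print("gripT",[(a["centre"],a["conf"],onz(T,a["centre"],.064)) for a in ctrl.landmark_of(T,"grip")[:1]],"S",[onz(S,a["centre"],.064) for a in ctrl.landmark_of(S,"grip")[:1]])
m=ctrl.masks_of(T,"grip");print([(a["extent"],a["conf"]) for a in m[:2]])
L=[onz(p,ctrl.landmark_of(p,"lip")[0]["centre"],.294) for p in (S,T)];print("lip",L)
print("mouth",[onz(p,ctrl.landmark_of(p,"mouth")[0]["centre"],.223) for p in (S,T)])
# trough rim corners hand read in top picture
for rc in [(203,102),(243,107),(188,212),(222,217)]: print(rc,onz(T,rc,.33))
save(S,"c.png",(120,240,130,400),2.9)
E
```

```text
[0.271 0.618 0.231] [[-0.916  0.402 -0.   ]
 [ 0.402  0.916  0.   ]
 [ 0.     0.    -1.   ]] [-0.227  0.524  0.543]
tab [0.484 0.141 0.309] [0.483 0.14  0.331]
gripT [([241.6, 375.8], 0.94, array([ 0.496, -0.334,  0.064]))] S [array([ 0.494, -0.333,  0.064])]
[([281.7, 198.3, 384.3, 284.4], 0.88)]
lip [array([0.546, 0.119, 0.294]), array([0.564, 0.122, 0.294])]
mouth [array([ 0.49 , -0.151,  0.223]), array([ 0.494, -0.137,  0.223])]
(203, 102) [0.56  0.362 0.33 ]
(243, 107) [0.471 0.344 0.33 ]
(188, 212) [0.597 0.117 0.33 ]
(222, 217) [0.521 0.104 0.33 ]
```

View pics/c.png

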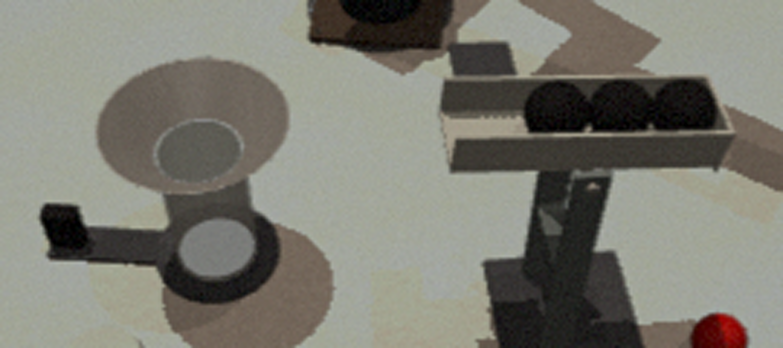

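The crop confirms it: there is one funnel tube with one black grip at (65,228), and the tab is the grey plate at (482,58) behind the trough. The balls are in the trough, and the red look-alike at (718,333) isn't needed. Next I swing over high.

Emit:
servo_tool --pt "1 0.3 -0.3 1 -1" --pt "1 0.6 -0.6 2 -2" --pt "1 1 -1 3 -3" --pt "1 1.5 -1.5 4 -4" --pt "1 2 -2 5 -5" --pt "1 2.5 -3 5.5 -6" --pt "1 3 -4 5.5 -7" --pt "1 3.5 -5 5.5 -8" --pt "1 4 -6 5.5 -9" --pt "1 4 -7 5.5 -10"

```text
time: 2.68
eef_pos: [0.4267, 0.3649, 0.4511]
tcp_rot: [0.602, 0.799, 0.001, 0.0]
contact_force: [1.3, -0.8, 0.3]
opening: 1.001
```

Emit:
servo_tool --pt "1 0.2 -1 0 -0.5" --pt "1 0.4 -2 0 -1" --pt "1 0.5 -3 0 -1.5" --pt "1 0.5 -4 0 -2" --pt "1 0.5 -5 0 -2.5" --pt "1 0.5 -6 0 -3" --pt "1 0.5 -7 0 -3" --pt "1 0.5 -8 0 -3" --pt "1 0.5 -9 0 -3" --pt "1 0.5 -10 0 -3"

```text
time: 3.52
eef_pos: [0.4461, -0.0369, 0.4515]
tcp_rot: [0.701, 0.713, 0.001, 0.001]
contact_force: [1.1, 0.5, -0.6]
opening: 1.002
```

Emit:
servo_tool --pt "1 0.2 -1 0 0" --pt "1 0.4 -2 0 0" --pt "1 0.6 -3 0 0" --pt "1 0.8 -4 0 0" --pt "1 1 -5 -0.5 0" --pt "1 1.2 -6 -1 0" --pt "1 1.2 -7 -2 0" --pt "1 1.2 -7.4 -3 0" --pt "1 1.2 -7.4 -4 0" --pt "1 1.2 -7.4 -5 0"

```text
time: 4.35
eef_pos: [0.4938, -0.3342, 0.2668]
tcp_rot: [0.702, 0.713, 0.001, 0.002]
contact_force: [0.3, -0.3, -0.9]
opening: 0.999
```

Emit:
servo_tool --pt "1 0 0 -1 0" --pt "1 0 0 -2 0" --pt "1 0 0 -3 0" --pt "1 0 0 -3.5 0" --pt "1 0 0 -3.5 0" --pt "1 0 0 -3.5 0" --pt "1 0 0 -3.5 0" --pt "1 0 0 -3.5 0" --pt "1 0 0 -3.5 0" --pt "1 0 0 -3.5 0"

```text
time: 5.18
eef_pos: [0.4947, -0.3349, 0.129]
tcp_rot: [0.702, 0.713, 0.001, 0.004]
contact_force: [-0.0, 0.1, -0.1]
opening: 1.003
```

```bash
python3 - <<'E'
from h import *
S=ctrl.read_camera("scene");T=ctrl.read_camera("top")
a=cv2.resize(S["frame"][100:250,80:240],None,fx=2.4,fy=2.4);b=cv2.resize(T["frame"][180:330,270:430],None,fx=2.4,fy=2.4)
cv2.imwrite("pics/d.png",np.hstack([a,b])[:,:,::-1])
print(ctrl.get_state()["eef_pos"],ctrl.get_state()["contact_force"])
E
```

```text
[ 0.49424649 -0.33450472  0.12804755] [-0.12100213  0.39272085 -0.20828644]
```

View pics/d.png

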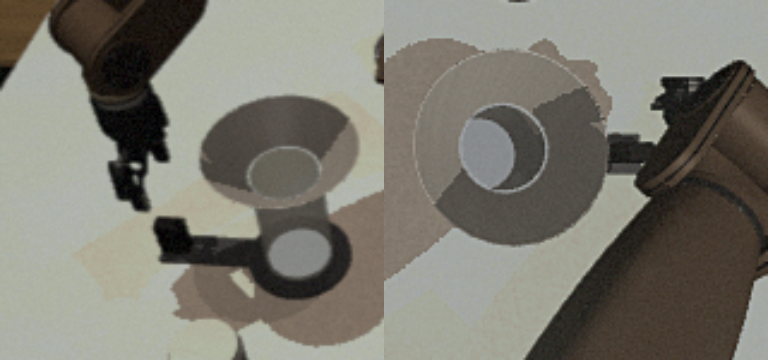

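```bash
python3 - <<'E'
from h import *
np.set_printoptions(precision=3,suppress=True)
S=ctrl.read_camera("scene");T=ctrl.read_camera("top")
for X in [(0.494,-.3345,.128),(0.494,-.334,.064),(.494,-.312,.064),(.494,-.356,.064),(.494,-.334,.008)]: print(X,px(S,X),px(T,X))
for q in("grip","mouth","sled"):print(q,[[(a["centre"],a["conf"]) for a in ctrl.landmark_of(p,q)[:2]] for p in (S,T)])
f=S["frame"].astype(int).sum(2);print(f[184:206,140:166])
E
```

```text
(0.494, -0.3345, 0.128) [179.28  144.237] [241.228 383.625]
(0.494, -0.334, 0.064) [192.051 149.024] [242.3   375.825]
(0.494, -0.312, 0.064) [192.502 155.306] [242.199 368.212]
(0.494, -0.356, 0.064) [191.602 142.761] [242.402 383.437]
(0.494, -0.334, 0.008) [202.411 152.79 ] [243.146 369.832]
grip [[([191.7, 150.3], 0.65)], [([239.8, 373.0], 0.96), ([215.6, 171.4], 0.32)]]
mouth [[([159.2, 196.7], 0.73)], [([240.9, 319.9], 0.92), ([238.1, 200.0], 0.59)]]
sled [[([207.2, 204.9], 0.8)], [([244.7, 306.7], 0.92), ([213.9, 173.7], 0.56)]]
[[106 138 290 509 526 518 530 523 521 514 504 500 502 509 496 495 510 506
  514 501 500 505 515 507 508 511]
 [ 76 130 198 382 515 528 526 516 497 503 506 505 500 500 496 505 506 503
  500 487 495 506 503 508 502 506]
 [ 43 127 247 444 519 502 504 506 502 507 505 503 511 501 498 499 511 501
  511 481 496 503 502 506 495 494]
 [102 155 257 447 509 505 499 505 510 511 506 507 512 507 502 502 508 489
  509 489 498 498 498 507 497 506]
 [326 346 391 503 525 505 509 503 509 511 498 505 506 505 499 492 494 507
  492 488 504 496 497 504 506 504]
 [506 498 493
[... 1140 characters left out ...]
53  24  33
   45  59  94  97 100  91  94 101]
 [519 509 513 512 472 285  81   8  16   0  22  29  11  35  15  33  33  24
    0  21  52  90  96  94 122  94]
 [510 510 515 515 514 439 154  13  24  31   3  60  36  55  21  11  35  35
   31   8  80  79 102 112 102  87]
 [507 517 513 514 514 476 286  94   5   7  37  46  13  25  43  40  23   4
    1  51  80  99 123 164 160  94]
 [502 515 514 511 506 516 445 155  26  22  26  28  10  21  18  17   0  39
   52  57  87  97 109 119  86  83]
 [510 491 496 512 519 525 474 183  32   9   5  29  15  12  35  26   7   3
   25  67  85 114 110  89  91  71]
 [506 514 513 521 519 512 478 247  88  66  94  62  51  45  62  66  15  43
   55 109 108 102  84  92  80  97]]
```

The grip top is centred at about column 150, row 192, which puts it at y ≈ -0.330. The tool is aligned within 5 mm, so I descend and grasp.

Emit:
servo_tool --pt "1 0 0.1 -0.5 0" --pt "1 0 0.1 -1 0" --pt "1 0 0.1 -1.5 0" --pt "1 0 0.1 -2 0" --pt "1 0 0.1 -2.4 0" --pt "1 0 0.1 -2.6 0" --pt "1 0 0.1 -2.6 0" --pt "0.4 0 0.1 -2.6 0" --pt "0 0 0.1 -2.6 0" --pt "0 0 0.1 -2.6 0" --grip_force 70

```text
time: 6.52
eef_pos: [0.4946, -0.3309, 0.0243]
tcp_rot: [0.702, 0.713, 0.001, 0.003]
contact_force: [1.0, 0.2, 0.3]
opening: 0.605
```

Emit:
servo_tool --pt "0 0 0 0 0" --pt "0 0 0 0 0" --pt "0 0 0 0 0" --pt "0 0 0 0 0" --pt "0 0 0 0 0" --pt "0 0 0 0 0" --pt "0 0 0 0 0" --pt "0 0 0 0 0" --pt "0 0 0 0 0" --pt "0 0 0 0 0"

```text
time: 7.35
eef_pos: [0.495, -0.3317, 0.0258]
tcp_rot: [0.701, 0.713, 0.0, 0.004]
contact_force: [-1.1, -0.5, 7.0]
opening: 0.275
```

Emit:
servo_tool --pt "0 0.05 0.1 0.02 0" --pt "0 0.15 0.3 0.02 0" --pt "0 0.25 0.6 0.02 0" --pt "0 0.35 0.9 0.02 0" --pt "0 0.45 1.2 0.02 0" --pt "0 0.55 1.5 0.02 0" --pt "0 0.65 1.8 0.02 0" --pt "0 0.75 2.1 0.02 0" --pt "0 0.85 2.35 0.02 0" --pt "0 0.9 2.5 0.02 0"

```text
time: 8.18
eef_pos: [0.5313, -0.2297, 0.0263]
tcp_rot: [0.701, 0.714, 0.0, 0.004]
contact_force: [0.2, -3.0, -3.1]
opening: 0.273
```

```bash
python3 - <<'E'
from h import *
np.set_printoptions(precision=3,suppress=True)
S=ctrl.read_camera("scene");T=ctrl.read_camera("top")
a=cv2.resize(S["frame"][100:260,120:400],None,fx=1.4,fy=1.4);b=cv2.resize(T["frame"][140:300,90:370],None,fx=1.4,fy=1.4)
cv2.imwrite("pics/e.png",np.hstack([a,b])[:,:,::-1])
for q,z in(("grip",.064),("mouth",.223),("sled",0),("lip",.294)):
  print(q,[[(a["centre"],a["conf"],onz(p,a["centre"],z)[:2]) for a in ctrl.landmark_of(p,q)[:1]] for p in (S,T)])
s=ctrl.get_state();print(s["eef_pos"],s["contact_force"],s["wrist_torque"])
E
```

```text
grip [[([199.3, 174.7], 0.6, array([ 0.517, -0.239]))], [([211.5, 170.9], 0.43, array([0.575, 0.261]))]]
mouth [[([171.6, 227.0], 0.75, array([ 0.525, -0.049]))], [([226.8, 277.6], 0.8, array([ 0.521, -0.039]))]]
sled [[([217.8, 230.2], 0.97, array([ 0.529, -0.054]))], [([228.9, 272.6], 0.59, array([ 0.534, -0.04 ]))]]
lip [[([168.2, 284.7], 0.95, array([0.566, 0.119]))], [([207.9, 213.8], 0.82, array([0.557, 0.115]))]]
[ 0.531 -0.232  0.026] [-0.803  2.326 -4.348] [ 0.068  0.169 -0.035]
```

View pics/e.png

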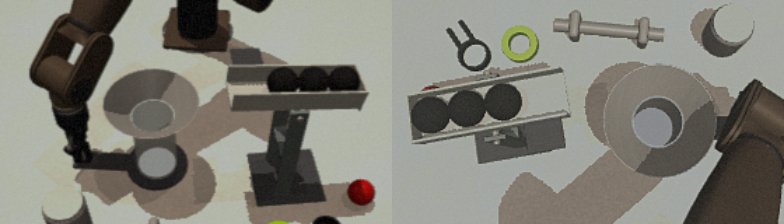

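The sled follows without tipping: funnel at (150,95) in the left half, standing upright. About (+40, +121) mm remains.

Emit:
servo_tool --pt "0 0.1 0.15 0.02 0" --pt "0 0.2 0.5 0.02 0" --pt "0 0.3 0.85 0.02 0" --pt "0 0.4 1.2 0.02 0" --pt "0 0.55 1.6 0.02 0" --pt "0 0.7 2 0.02 0" --pt "0 0.85 2.4 0.02 0" --pt "0 0.95 2.8 0.02 0" --pt "0 1 3 0.02 0" --pt "0 1 3 0.02 0"

```text
time: 9.52
eef_pos: [0.5709, -0.1091, 0.0269]
tcp_rot: [0.701, 0.713, 0.001, 0.003]
contact_force: [0.3, 2.0, -6.1]
opening: 0.271
```

```bash
python3 - <<'E'
from h import *
np.set_printoptions(precision=3,suppress=True)
S=ctrl.read_camera("scene");T=ctrl.read_camera("top")
a=cv2.resize(S["frame"][100:260,120:400],None,fx=1.4,fy=1.4);b=cv2.resize(T["frame"][140:300,90:370],None,fx=1.4,fy=1.4)
cv2.imwrite("pics/f.png",np.hstack([a,b])[:,:,::-1])
for q,z in(("grip",.064),("mouth",.223),("sled",0),("lip",.294),("tab",.331)):
  print(q,[[(a["centre"],a["conf"],onz(p,a["centre"],z)[:2]) for a in ctrl.landmark_of(p,q)[:2]] for p in (S,T)])
s=ctrl.get_state();print(s["eef_pos"],s["contact_force"],s["wrist_torque"])
E
```

```text
grip [[([214.3, 206.4], 0.61, array([ 0.569, -0.121]))], []]
mouth [[([183.8, 265.7], 0.78, array([0.563, 0.068])), ([157.9, 366.8], 0.42, array([0.43 , 0.363]))], [([207.6, 230.4], 0.82, array([0.568, 0.08 ]))]]
sled [[([231.9, 264.8], 0.56, array([0.576, 0.069])), ([166.9, 341.2], 0.55, array([0.25 , 0.334]))], [([220.0, 233.1], 0.94, array([0.559, 0.082]))]]
lip [[([167.5, 287.4], 0.89, array([0.563, 0.126]))], [([206.0, 214.0], 0.84, array([0.562, 0.115])), ([220.7, 147.2], 0.6, array([0.525, 0.268]))]]
tab [[([143.8, 294.6], 0.66, array([0.508, 0.141]))], [([214.5, 171.6], 0.74, array([0.536, 0.205])), ([238.2, 197.6], 0.62, array([0.484, 0.146]))]]
[ 0.571 -0.112  0.027] [-0.505  1.011 -5.688] [-0.397  0.075  0.058]
```

View pics/f.png

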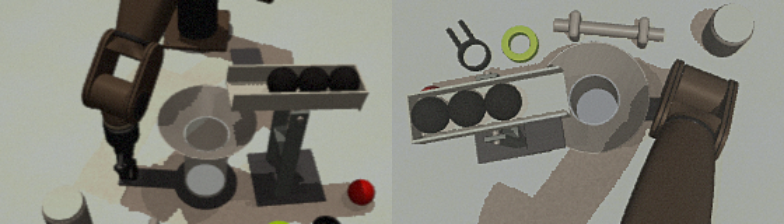

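Funnel (205,110 in the left half) is now under the spout: mouth ≈ (0.566, 0.074) and lip ≈ (0.561, 0.119), so about 45 mm beyond the lip. I release and lift.

Emit:
servo_tool --pt "0 0 0 -0.03 0" --pt "0 0 0 -0.05 0" --pt "0 0 0 -0.05 0" --pt "0.3 0 0 -0.05 0" --pt "0.6 0 0 -0.05 0" --pt "1 0 0 -0.05 0" --pt "1 0 0 -0.05 0" --pt "1 0 0 -0.05 0" --pt "1 0 0 -0.05 0" --pt "1 0 0 -0.05 0"

```text
time: 10.95
eef_pos: [0.5707, -0.1121, 0.0252]
tcp_rot: [0.701, 0.713, 0.0, 0.004]
contact_force: [-0.2, 0.3, 0.8]
opening: 1.003
```

Emit:
servo_tool --pt "1 0 0 0.3 0" --pt "1 0 0 0.8 0" --pt "1 0 0 1.5 0" --pt "1 0 0 2.3 0" --pt "1 0 0 3.1 0" --pt "1 0 0 4 0" --pt "1 0 0 5 0" --pt "1 0 0 6 0" --pt "1 0 0 7 0" --pt "1 0 0 8 0"

```text
time: 11.78
eef_pos: [0.5701, -0.1118, 0.3484]
tcp_rot: [0.701, 0.713, 0.001, 0.004]
contact_force: [1.0, -0.3, -0.1]
opening: 0.997
```

Emit:
servo_tool --pt "0 -0.2 0.3 0.6 0" --pt "0 -0.5 1 1.2 0" --pt "0 -0.8 1.8 1.8 0" --pt "0 -1.1 2.6 1.8 0" --pt "0 -1.4 3.4 1.8 0" --pt "0 -1.7 4.2 1.8 0" --pt "0 -2 5 1.8 0" --pt "0 -2.15 5.8 1.8 0" --pt "0 -2.15 6.4 1.8 0" --pt "0 -2.15 6.4 1.8 0"

```text
time: 12.62
eef_pos: [0.4828, 0.1476, 0.4216]
tcp_rot: [0.7, 0.714, 0.002, 0.004]
contact_force: [0.9, 0.5, 0.2]
opening: 0.002
```

Emit:
servo_tool --pt "0 0 0 0 0" --pt "0 0 0 -0.3 0" --pt "0 0 0 -0.7 0" --pt "0 0 0 -1.1 0" --pt "0 0 0 -1.4 0" --pt "0 0 0 -1.6 0" --pt "0 0 0 -1.6 0" --pt "0 0 0 -1.6 0" --pt "0 0 0 -1.6 0" --pt "0 0 0 -1.6 0"

```text
time: 13.45
eef_pos: [0.4833, 0.1476, 0.3589]
tcp_rot: [0.7, 0.714, 0.003, 0.005]
contact_force: [-0.7, -0.3, 0.2]
opening: 0.004
```

```bash
python3 - <<'E'
from h import *
np.set_printoptions(precision=3,suppress=True)
S=ctrl.read_camera("scene");T=ctrl.read_camera("top")
a=cv2.resize(S["frame"][100:260,210:400],None,fx=2,fy=2);b=cv2.resize(T["frame"][140:300,90:280],None,fx=2,fy=2)
cv2.imwrite("pics/g.png",np.hstack([a,b])[:,:,::-1])
for q,z in(("mouth",.223),("sled",0),("tab",.331)):
  print(q,[[(a["centre"],a["conf"],onz(p,a["centre"],z)[:2]) for a in ctrl.landmark_of(p,q)[:2]] for p in (S,T)])
s=ctrl.get_state();print(s["eef_pos"],s["contact_force"],s["opening"],px(S,s["eef_pos"]),px(T,s["eef_pos"]))
E
```

```text
mouth [[([187.0, 266.7], 0.95, array([0.575, 0.072]))], [([208.7, 234.0], 0.68, array([0.565, 0.071]))]]
sled [[([229.8, 264.0], 0.68, array([0.568, 0.066]))], [([219.1, 235.3], 0.7, array([0.562, 0.075])), ([181.4, 146.9], 0.53, array([0.677, 0.354]))]]
tab [[([143.2, 293.6], 0.59, array([0.506, 0.138]))], []]
[0.483 0.148 0.358] [-0.898 -0.179 -0.323] -0.0049681503805508705 [130.25 298.11] [238.272 194.919]
```

View pics/g.png

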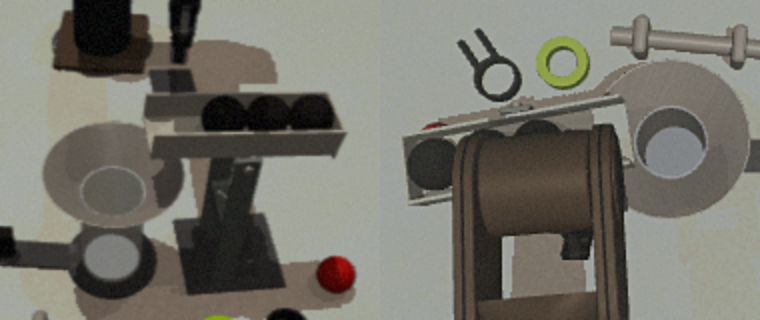

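```bash
python3 - <<'E'
from h import *
np.set_printoptions(precision=3,suppress=True)
S=ctrl.read_camera("scene")
print("tip at .331",px(S,(.483,.148,.331)))
for r in(135,140.5,143.5,146):print(r,onz(S,(r,296),.331))
f=S["frame"].astype(int).sum(2);print(f[122:152,284:310:2])
d=np.array([-.178,.984]);n=np.array([-.984,-.178])
for o in [np.array([.538,.246])]:
  for x,y in[(-116,38),(-56,38),(-116,90),(-56,90),(-86,64)]:
    X=o+d*x/1e3+n*y/1e3; print(x,y,X,px(S,(*X,.331)))
E
```

```text
tip at .331 [137.907 297.441]
135 [0.471 0.144 0.331]
140.5 [0.494 0.144 0.331]
143.5 [0.506 0.145 0.331]
146 [0.516 0.145 0.331]
[[ 91 209 273 258 260 245  34  47  45  37  39 262 322]
 [ 86 185 259 277 272 260  69  13  15  16  74 304 319]
 [ 91 221 265 266 279 268 131   0  61  25 179 321 315]
 [ 95 240 273 262 281 258 131  46  19  91 256 318 312]
 [105 262 266 281 279 247 127  39  33  88 281 328 319]
 [126 280 272 271 274 237 105  13   8  93 283 316 319]
 [185 274 280 279 279 258 127  36  43 100 288 322 321]
 [261 276 268 273 270 258 113   5  43 136 288 332 317]
 [270 273 274 273 276 247  91   1  35 115 277 321 324]
 [271 275 288 268 269 261 117  59  53 148 316 330 324]
 [276 284 292 279 280 287 225 216 196 226 327 310 329]
 [321 323 307 313 324 315 315 321 311 315 309 318 323]
 [308 283 277 283 271 241 194 200 204 210 226 325 318]
 [263 153 166 155 152  99  64 120 106  96 125 320 314]
 [201 158 143 153 151  78  86  89 102  85  98 313 316]
 [236 158 151 152 169  95  85  79  99  99  90 231 302]
 [324 163 162 145 162 148  97  86  88 107  97 231 326]
 [454 149 153 145 165 141  95  74  
[... 175 characters left out ...]
 135 308]
 [501 196 147 155 143 137  93  95  81  96 114  81 305]
 [499 235 144 145 160 136  56  93 102  93  80  90 265]
 [494 276 157 179 170 157  83  95 115  89 113 106 230]
 [452 324 296 288 280 265 159 169 186 210 225 220 277]
 [301 289 297 293 306 284 203 205 211 220 195 200 208]
 [169 178 180 189 176 176 169 166 174 173 173 174 174]
 [160 162 162 167 161 172 170 170 177 178 175 168 168]
 [173 177 174 176 160 165 174 165 190 168 162 181 167]
 [163 168 158 168 184 165 160 184 172 181 172 177 176]]
-116 38 [0.521 0.125] [146.821 288.481]
-56 38 [0.511 0.184] [145.441 310.65 ]
-116 90 [0.47  0.116] [134.176 285.936]
-56 90 [0.459 0.175] [132.866 307.374]
-86 64 [0.49 0.15] [139.719 298.096]
```

The tip at (178,60) hangs over the tab plate at (150–195, 70–92), about 1 cm outward of its centre, so I shift 4 mm inward and lower to contact.

Emit:
servo_tool --pt "0 0.1 0 -0.1 0" --pt "0 0.1 0 -0.2 0" --pt "0 0.1 0 -0.3 0" --pt "0 0.1 0 -0.4 0" --pt "0 0.1 0 -0.5 0" --pt "0 0.1 0 -0.55 0" --pt "0 0.1 0 -0.6 0" --pt "0 0.1 0 -0.65 0" --pt "0 0.1 0 -0.7 0" --pt "0 0.1 0 -0.7 0"

```text
time: 14.73
eef_pos: [0.4869, 0.1477, 0.3313]
tcp_rot: [0.7, 0.715, 0.002, 0.005]
contact_force: [-1.8, -0.3, 4.3]
opening: -0.001
```

Emit:
servo_tool --pt "0 0 0 -0.02 0" --pt "0 0 0 -0.04 0" --pt "0 0 0 -0.06 0" --pt "0 0 0 -0.08 0" --pt "0 0 0 -0.1 0" --pt "0 0 0 -0.11 0" --pt "0 0 0 -0.12 0" --pt "0 0 0 -0.13 0" --pt "0 0 0 -0.14 0" --pt "0 0 0 -0.15 0"

```text
time: 15.57
eef_pos: [0.4874, 0.1461, 0.3283]
tcp_rot: [0.7, 0.714, 0.002, 0.007]
contact_force: [-3.4, -5.4, 9.7]
opening: -0.003
```

Emit:
servo_tool --pt "0 0 -0.02 -0.08 0" --pt "0 0 -0.02 -0.09 0" --pt "0 0 -0.03 -0.1 0" --pt "0 0 -0.03 -0.11 0" --pt "0 0 -0.04 -0.12 0" --pt "0 0 -0.04 -0.13 0" --pt "0 0 -0.05 -0.14 0" --pt "0 0 -0.05 -0.15 0" --pt "0 0 -0.06 -0.16 0" --pt "0 0 -0.06 -0.17 0"

```text
time: 16.4
eef_pos: [0.4879, 0.1436, 0.3243]
tcp_rot: [0.7, 0.714, 0.003, 0.009]
contact_force: [-2.6, -1.4, 8.9]
opening: -0.002
```

```bash
python3 - <<'E'
from h import *
s=ctrl.get_state();print(s["eef_pos"],s["contact_force"])
S=ctrl.read_camera("scene");T=ctrl.read_camera("top")
a=cv2.resize(S["frame"][100:260,210:400],None,fx=2,fy=2);b=cv2.resize(T["frame"][140:300,90:280],None,fx=2,fy=2)
cv2.imwrite("pics/h.png",np.hstack([a,b])[:,:,::-1])
for q in("lip","tab","ball1_center","ball2_center","ball3_center"):print(q,[(a["centre"],a["conf"]) for a in ctrl.landmark_of(S,q)[:1]])
E
```

```text
[0.48786939 0.14356529 0.3242651 ] [-2.63572839 -1.41454003  8.92797162]
lip [([168.7, 281.2], 0.7)]
tab [([144.4, 291.7], 0.75)]
ball1_center [([232.5, 376.7], 0.8)]
ball2_center [([161.2, 343.6], 0.68)]
ball3_center [([158.0, 316.6], 0.84)]
```

View pics/h.png

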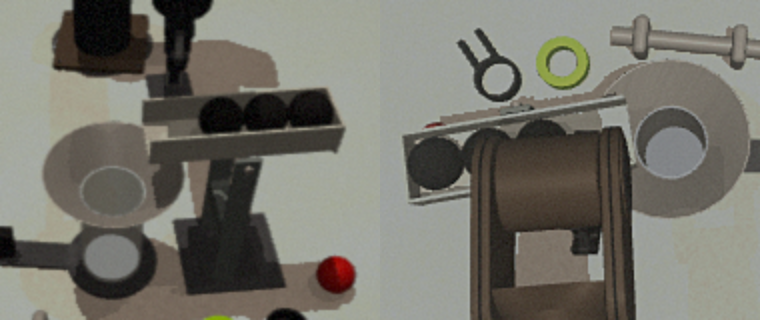

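The trough has tilted about 0.08 rad, the tip sits on the tab at (170,85), and the balls are just about to move. I keep pressing slowly.

Emit:
servo_tool --pt "0 0 -0.01 -0.08 0" --pt "0 0 -0.01 -0.085 0" --pt "0 0 -0.01 -0.09 0" --pt "0 0 -0.02 -0.1 0" --pt "0 0 -0.02 -0.105 0" --pt "0 0 -0.02 -0.11 0" --pt "0 0 -0.03 -0.12 0" --pt "0 0 -0.03 -0.125 0" --pt "0 0 -0.03 -0.13 0" --pt "0 0 -0.04 -0.14 0"

```text
time: 17.58
eef_pos: [0.4882, 0.1418, 0.3214]
tcp_rot: [0.7, 0.714, 0.003, 0.01]
contact_force: [-2.4, 0.1, 8.5]
opening: 0.006
```

Emit:
servo_tool --pt "0 0 -0.01 -0.08 0" --pt "0 0 -0.01 -0.085 0" --pt "0 0 -0.01 -0.09 0" --pt "0 0 -0.02 -0.1 0" --pt "0 0 -0.02 -0.105 0" --pt "0 0 -0.02 -0.11 0" --pt "0 0 -0.03 -0.12 0" --pt "0 0 -0.03 -0.125 0" --pt "0 0 -0.03 -0.13 0" --pt "0 0 -0.04 -0.14 0"

```text
time: 18.42
eef_pos: [0.4886, 0.1399, 0.3178]
tcp_rot: [0.7, 0.714, 0.004, 0.011]
contact_force: [-2.0, -1.3, 6.5]
opening: -0.0
```

```bash
python3 - <<'E'
from h import *
S=ctrl.read_camera("scene")
for q in("lip","ball1_center","ball2_center","ball3_center"):print(q,[(a["centre"],a["conf"]) for a in ctrl.landmark_of(S,q)[:3]])
save(S,"i.png",(100,260,210,400),2)
E
```

```text
lip [([172.6, 285.9], 0.56)]
ball1_center [([235.9, 376.6], 0.84), ([161.2, 305.4], 0.68)]
ball2_center [([163.8, 278.9], 0.75)]
ball3_center [([208.2, 264.6], 0.61)]
```

The balls are already rolling out, so I hold this tilt and continue gently.

Emit:
servo_tool --pt "0 0 -0.01 -0.07 0" --pt "0 0 -0.01 -0.07 0" --pt "0 0 -0.01 -0.07 0" --pt "0 0 -0.01 -0.07 0" --pt "0 0 -0.01 -0.07 0" --pt "0 0 -0.01 -0.07 0" --pt "0 0 -0.01 -0.07 0" --pt "0 0 -0.01 -0.07 0" --pt "0 0 -0.01 -0.07 0" --pt "0 0 -0.01 -0.07 0"

```text
time: 19.5
eef_pos: [0.4887, 0.1396, 0.3174]
tcp_rot: [0.7, 0.714, 0.005, 0.011]
contact_force: [-3.3, -0.8, 8.9]
opening: -0.002
```

```bash
python3 - <<'E'
from h import *
S=ctrl.read_camera("scene");T=ctrl.read_camera("top")
a=cv2.resize(S["frame"][100:260,210:400],None,fx=2,fy=2);b=cv2.resize(T["frame"][140:300,90:280],None,fx=2,fy=2)
cv2.imwrite("pics/j.png",np.hstack([a,b])[:,:,::-1])
for q in("lip","ball1_center","ball2_center","ball3_center"):print(q,[(a["centre"],a["conf"]) for a in ctrl.landmark_of(S,q)[:3]])
E
```

```text
lip [([174.8, 284.5], 0.65), ([193.8, 268.7], 0.49)]
ball1_center [([234.2, 375.0], 0.7), ([205.1, 269.3], 0.64), ([273.3, 319.9], 0.4)]
ball2_center [([146.9, 290.2], 0.59)]
ball3_center []
```

View pics/j.png

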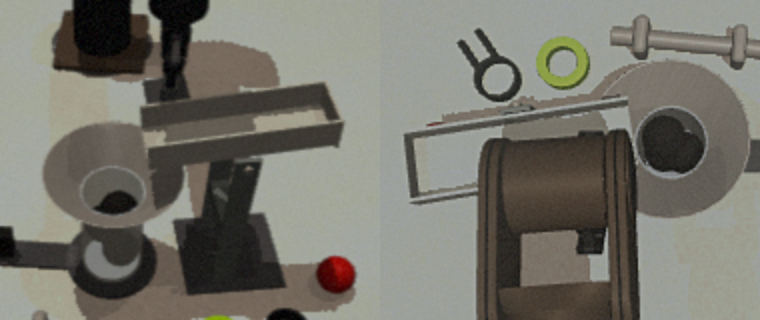

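The trough is empty (150–340, 95–150) and black balls show inside the tube at (675,140) and (118,203). I ease the trough back up and retreat.

Emit:
servo_tool --pt "0 0 0.01 -0.02 0" --pt "0 0 0.03 0.04 0" --pt "0 0 0.05 0.1 0" --pt "0 0 0.07 0.16 0" --pt "0 0 0.09 0.22 0" --pt "0 0 0.11 0.28 0" --pt "0 0 0.13 0.34 0" --pt "0 0 0.15 0.42 0" --pt "0 0 0.15 0.5 0" --pt "0 0 0.15 0.6 0"

```text
time: 20.63
eef_pos: [0.4886, 0.1453, 0.3407]
tcp_rot: [0.7, 0.714, 0.004, 0.011]
contact_force: [0.5, -0.1, 0.8]
opening: 0.004
```

Emit:
servo_tool --pt "0 0 0 0.5 0" --pt "0 0 0 1 0" --pt "0 0 0 1.5 0" --pt "0 0 0 2 0" --pt "0 0 0.8 2 0" --pt "0 0 1.6 2 0" --pt "0 0 2.6 2 0" --pt "0 0 3.6 2 0" --pt "0 0 4.6 2 0" --pt "0 0 5.6 2 0"

```text
time: 21.47
eef_pos: [0.4886, 0.3708, 0.4204]
tcp_rot: [0.7, 0.714, 0.004, 0.011]
contact_force: [0.2, -0.2, 0.9]
opening: -0.001
```

Emit:
servo_tool --pt "0 -0.5 0.8 0 0" --pt "0 -1 1.6 0 0" --pt "0 -1.4 2.4 0 0" --pt "0 -1.8 3.2 0 0" --pt "0 -1.8 3.2 0 0" --pt "0 -1.8 3.2 0 0" --pt "0 -1.8 3.2 0 0" --pt "0 -1.8 3.2 0 0" --pt "0 -1.8 3.2 0 0" --pt "0 -1.8 3.2 0 0"

```text
time: 22.3
eef_pos: [0.4174, 0.4977, 0.4206]
tcp_rot: [0.7, 0.714, 0.004, 0.012]
contact_force: [0.9, 0.3, 0.6]
opening: -0.003
```

```bash
python3 - <<'E'
from h import *
np.set_printoptions(precision=3,suppress=True)
S=ctrl.read_camera("scene");T=ctrl.read_camera("top")
a=cv2.resize(S["frame"][100:300,120:400],None,fx=1.4,fy=1.4);b=cv2.resize(T["frame"][100:300,90:370],None,fx=1.4,fy=1.4)
cv2.imwrite("pics/k.png",np.hstack([a,b])[:,:,::-1])
for q,z in(("mouth",.223),("sled",0),("lip",.294),("tab",.331),("handle",0),("canister",0),("collar",0),("gripring",0)):
  print(q,[[(a["centre"],a["conf"],onz(p,a["centre"],z)[:2]) for a in ctrl.landmark_of(p,q)[:1]] for p in (S,T)])
print(ctrl.get_state()["contact_force"])
E
```

```text
mouth [[([187.3, 268.1], 0.71, array([0.576, 0.076]))], [([209.5, 233.2], 0.78, array([0.563, 0.073]))]]
sled [[([185.9, 266.5], 0.7, array([0.373, 0.058]))], [([218.3, 234.5], 0.96, array([0.565, 0.078]))]]
lip [[([167.3, 283.5], 0.63, array([0.563, 0.116]))], [([205.2, 211.6], 0.67, array([0.563, 0.121]))]]
tab [[([141.1, 290.8], 0.62, array([0.498, 0.13 ]))], [([234.5, 198.7], 0.61, array([0.493, 0.143]))]]
handle [[([274.7, 253.4], 0.75, array([0.735, 0.048]))], [([158.5, 244.9], 0.75, array([0.755, 0.049]))]]
canister [[([267.6, 174.8], 0.63, array([ 0.735, -0.196]))], [([164.9, 323.7], 0.9, array([ 0.738, -0.201]))]]
collar [[([269.6, 352.0], 0.57, array([0.689, 0.345]))], [([179.8, 147.7], 0.57, array([0.682, 0.351]))]]
gripring [[([271.8, 319.7], 0.94, array([0.706, 0.247]))], [([238.3, 196.8], 0.67, array([0.502, 0.191]))]]
[ 0.475  0.37  -0.322]
```

View pics/k.png

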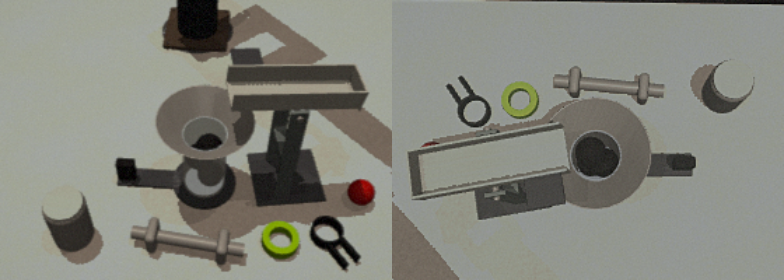

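The trough is at rest and empty and the bystanders haven't moved. But the tube's light floor still shows at (205,183), so the balls may be stuck at the throat. I take an enlarged look.

```bash
python3 - <<'E'
from h import *
S=ctrl.read_camera("scene");T=ctrl.read_camera("top")
g=lambda f:cv2.resize(np.clip(f.astype(float)*1.6+10,0,255).astype(np.uint8),None,fx=4,fy=4,interpolation=cv2.INTER_CUBIC)
cv2.imwrite("pics/l.png",np.hstack([g(S["frame"][150:260,220:315]),g(T["frame"][160:270,190:285])])[:,:,::-1])
for n,z in(("floor",.012),("z42",.042),("z100",.1),("z150",.15),("throat",.178),("z200",.2)):print(n,px(S,(.567,.075,z)),px(T,(.567,.075,z)))
E
```

```text
floor [227.74462801 266.92118434] [217.16481841 235.2239024 ]
z42 [222.39290433 267.04370108] [216.05812406 234.88863207]
z100 [211.42429397 267.29480494] [213.74906922 234.18910958]
z150 [201.24636131 267.52780784] [211.55591897 233.52470011]
throat [195.22595238 267.66563277] [210.23503494 233.12454154]
z200 [190.32222806 267.77789348] [209.14587961 232.79458461]
```

View pics/l.png

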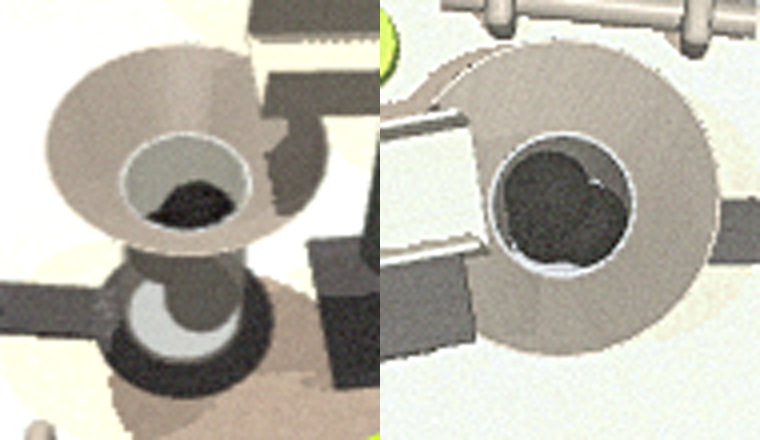

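The lowest ball rests on the floor at (205,290). The stack rises to about z = 0.15, just below the throat, matching three balls in a staggered stack, so nothing is jammed.

```bash
python3 -c "
from plant import ctrl
print(ctrl.sign_off(), ctrl.get_state()['time'])"
```

```text
the job is handed in; nothing more can be done
the job is handed in; nothing more can be done
```

The job is handed in at about 22.5 s of the 54 s allowed. I slid the funnel tube by its grip until the funnel was under the spout. I then pressed the tab slowly, to about 0.16 rad, until all three balls rolled out. I eased the tab back up and moved the arm clear.

**Last checks:**
- **Trough:** it is empty and back at rest.
- **Balls:** the tube stands upright with the balls inside. Two are clearly seen from above. The lowest rests on the tube's floor and the top one sits at about z = 0.15 m, which fits three staggered balls. No ball is visible on the cabinet top.
- **Other things:** the bystanders and the red ball look unmoved.
- **Disagreements:** the networks were off at times. They took the grip for the tab in the first top view, the tab area for the grip ring in the last one, and the red ball for ball1. I settled these from the pictures and the given geometry.

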